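# Lock the clevis pin of a pneumatic cylinder with a hitch pin

### The job

The pneumatic cylinder on the small grey stand hangs in its clevis bracket, but its clevis pin has crept out. Gently push the clevis pin home by its head until the head bears on the bracket, then take the hitch pin out of the wooden block, push it down through the cross hole in the free end of the clevis pin until its collar sits on the pin (the hole leans to one side: find it with the tip and bring it upright), and swing its sprung wire loop over the end of the clevis pin until it snaps shut underneath. Work by feel and never press on the bracket or the clevis pin with more than 25 N; leave the seal jar, the roll of thread tape and the ball valve where they are.

Things in the scene. Friction and masses are not known exactly. Their poses are not given: they have to be found in the camera images.
- mount: Fixed grey stand; origin on the bench under the middle of the clevis pin. x = clevis pin's axis (its head on the +x side, free end with the cross hole on the -x side), z up. Plate 70 x 215 mm, top 25 mm above the bench; aluminium clevis bracket 50 mm wide, its ears 18 mm higher than the pin axis; cylinder 46 x 46 mm lies along y = 31 to 159 mm, centred on the axis height.
- pivot (a point): Fixed point in the middle of the bracket on the clevis pin's axis, 95 mm above the bench; axes as the mount's. The steel clevis pin is 20 mm in diameter. Home, it reaches from x = -52 mm (free end) to x = 33.5 mm (outer face of its head).
- pin_slide (a joint): How far the clevis pin stands out toward its head side, m: 0 = home, head against the ear (hard stop); starts 0.010 to 0.022. It slides with about 5 N of friction and stays where it is left. Until it is home the cross hole is too near the bracket for the hitch pin to enter.
- head_face (a point): Middle of the outer face of the clevis pin's dark round head (30 mm diameter, 8 mm thick); moves with the pin. Push it along the mount's -x.
- hole_seat (a point): Fixed point on top of the clevis pin, 10 mm above its axis and 38 mm to the -x side of the pivot, axes as the mount's: the middle of the cross hole's mouth once the pin is home and the hole upright. Hole 9.4 mm in diameter, right through. The flat face of the washer on the ear (31 mm diameter, so 5.5 mm higher than the pin's top) is 10 mm from it; the free end 14 mm.
- pin_axis_end (a point): Middle of the clevis pin's free end; moves with the pin. The clevis pin also turns on its axis (0.05 N m of friction). The cross hole starts leaning 0.25 to 0.6 rad to one side, unmeasured: its mouth lies 2.5 to 6 mm off hole_seat along y. The hitch pin's tip drops 3 to 6 mm into the leaning mouth and binds; moved back level with hole_seat along y it turns the hole upright and goes through.
- hitch_pin: Loose steel hitch pin, 70 g, upright in the block; origin = middle of its collar's underside, z up. Below: shank 8 mm diameter, 34 mm long, blunt tip (0.7 mm chamfer). Above: collar 16 mm diameter, 4 mm high, then a flat head to grip, 12 mm in x, 14 mm in y, up to z = 34 mm. Loop wires leave the head's +-y faces at z = 8 mm: keep fingers above 11 mm. Its -x must point along the mount's -x when it goes in.
- loop (a joint): Loop angle, rad, about the hitch pin's y axis at z = 8 mm: 0 = open, out to the hitch pin's -x and a little up; 1.84 = shut, hanging down along the shank, round the clevis pin. An over-centre spring drives it away from 0.92, to open below and shut above. Its bow needs 3 to 5 N to move off open, less near 0.92; then it snaps shut by itself.
- loop_bow (a point): Middle of the outer bow of the wire loop, 40 mm from its pivot; open, it lies 37 mm to the -x side of the hitch pin's origin and 24 mm above it; wire 3.6 mm in diameter, loop 29 mm wide between wire centres.
- pin_block: Fixed wooden block, 46 x 110 x 46 mm, origin under its middle, long side along its y. The hitch pin stands in a hole (10 mm diameter, 40 mm deep) at y = -30 mm, its collar on the top face; a bolt is parked at y = +36 mm, its head up to 12 mm above the block. Beyond it, at the table's right edge (y = -0.36), the grey push handle stands 0.38 m high.
- seal_jar: Bystander: clear jar of sealing rings with a black lid, 58 mm diameter, 56 mm high, origin under its middle.
- thread_tape: Bystander: white roll of thread tape, 54 mm diameter, 15 mm high, origin under its middle.
- ball_valve: Bystander: brass ball valve with a red lever, 26 x 92 x 42 mm, origin under its middle.

How it is judged (in metres and radians):
On the way, in this order (a step that is already met when the one before it is completed fails the run):
1. the clevis pin is pushed home, its head against the bracket (value of joint pin_slide below 0.0025 m), for 0.2 s.
2. the hitch pin is through the cross hole with its collar on the clevis pin, loop still open (value of joint pin_slide below 0.0025 m and x of hitch_pin in the frame of hole_seat between -0.003 and 0.003 m and y of hitch_pin in the frame of hole_seat between -0.005 and 0.005 m and z of hitch_pin in the frame of hole_seat between -0.004 and 0.0025 m and angle between hitch_pin's own z axis and vertical below 0.4 rad and value of joint loop below 0.6 rad), for 0.2 s.
At the end, for the whole second after the job is handed in: Clevis pin home to 2.5 mm; hitch pin at rest in its cross hole, collar within 2.5 mm of resting on the clevis pin, within 3 mm along and 5 mm across of its place, leaning under 0.4 rad; loop over the free end (to 0.4 rad) and shut to 0.15 rad (value of joint pin_slide below 0.0025 m and x of hitch_pin in the frame of hole_seat between -0.003 and 0.003 m and y of hitch_pin in the frame of hole_seat between -0.005 and 0.005 m and z of hitch_pin in the frame of hole_seat between -0.004 and 0.0025 m and angle between hitch_pin's own z axis and vertical below 0.4 rad and angle between the x axis of hitch_pin and the x axis of mount, either way round below 0.4 rad and value of joint loop above 1.69 rad and linear speed of hitch_pin below 0.02 m/s); the robot touches nothing.
It fails at once if the bracket or the clevis pin is pressed with more than 25 N (contact force between mount and anything else above 25 N).
It fails at once if the seal jar is moved by more than 15 mm (distance of seal_jar from where it was at the start of the episode above 0.015 m).
It fails at once if the thread tape is moved by more than 15 mm (distance of thread_tape from where it was at the start of the episode above 0.015 m).
It fails at once if the ball valve is moved by more than 15 mm (distance of ball_valve from where it was at the start of the episode above 0.015 m).
It also fails if it takes over 72 s, if anything falls off the work surface, if the arm or the gripper's body presses on something with over 40 N, if the wrist force passes 120 N, or if a joint passes its speed limit or range.

### The arm

A 6-joint arm with a two-finger parallel gripper is mounted at the origin on a cart in front of the work surface, level with it; the furniture and walls round the work are solid. World frame = base frame: x ahead of the robot, y to its left, z up, the work surface at z = 0. Lengths are in mm, angles in rad, forces in N, time in s.
With the tool pointing down it reaches from about 350 to 975 mm from the base axis. Payload 7.1 kg.
Tool frame: the origin (TCP) lies at the very end of the fingers, on their centre line; the grasp point (between the pads) lies ctrl.hold_point_z behind it (ctrl.hold_point_z is the distance from the TCP to the grasp point, in mm); z points along the fingers, y is the line along which they close (so a half turn about z gives the same grasp; the last joint's range is limited). The gripper opens to 88 mm and grips with 3 to 60 N. Pads are 20 mm wide; open, the fingers measure 115 mm over their backs; the gripper's body (75 mm by 178 mm) begins 61 mm behind the grasp point.
Start: joints at [1.186, 0.423, 1.63, -0, 1.089, -0.019], TCP at [223.528, 583.644, 222.675] pointing down, gripper open.
Joint ranges: [-3, 3], [-0.9, 2.11], [0.09, 2.58], [-1.31, 4.45], [0.11, 2.69], [-2.54, 2.54]. Speed limits (rad/s): [2.39, 2.39, 3.01, 3.14, 3.14, 3.14].

### API

Orientations are given as a rotation vector (axis times angle).
In Python, from workcell import ctrl gives the robot as it stands. The module is installed in compiled form; this text tells all that it offers.
- The arm moves only by the shell command python3 -m creep 'ROWS'. ROWS is JSON, a list of rows, each an object with "translation": the shift along the tool's x, y, z in mm, a list of three; "angular": the turn, a rotation vector about the tool's x, y, z in rad, a list of three; "jaw": the opening, from 0 (shut) to 1 (fully open). A call has exactly 8 rows; each row is the pose to reach, as a shift and turn from the pose commanded when the call began, along the tool's axes at that moment; what a row does not reach only later rows make up. A row lasts 1/8 s, in which the tool goes at most 62.5 mm and 10.7 degrees, less where a joint would pass 70% of its speed; a pose out of reach is approached as far as the arm can. A call with a gripper value outside its range is refused whole. The fingers move at their own pace and stop on an object; the grip force is fixed at half the most. Time passes only in rows, so rows that repeat a pose let the fingers close, or fill a call up. It gives the time, the measured TCP pose, the force, the opening and the grip force at its end, in the units of the state.
- ctrl.get_obs(): the state, without advancing time (a new reading comes with each control period).
- ctrl.get_image(name): name is "side" or "top" or "wrist"; returns the picture (400x640x3 uint8, red, green, blue); there is no depth.
- ctrl.camera_info(name): a dict with "camera_matrix" (3x3 intrinsics, pixels), "distortion" ([k1, k2, p1, p2, k3] as OpenCV has them; the pictures are not rectified), "world_from_camera" (4x4, takes a point from camera to world coordinates). Camera axes: x right, y up, looking along -z (the intrinsics and any distortion apply to the point x, -y, -z); pixel columns grow to the right and rows downward; lengths in mm; the calibration is good to about 2 mm. A picture is of the moment at which its call begins: read the wrist's pose just before it. camera_info takes no time and is no camera call; for the wrist camera it gives the pose at the moment of the call.
- ctrl.close_job(): hands the job in; it is judged then, once.
Trained networks look in the newest picture that a camera, given by its name, has taken for a name from the list of things; names that differ only in an ending like _2 or _b are one class to them, and where a whole thing is asked for, a point or a joint stands for the part that bears it (a point fixed in the world has none). Each returns a list of dicts, best first, with "score" (0 to 1); they miss things now and then, are a little off and sometimes report something else, mostly with a low value. They report only what shows in the picture. A call takes as long as a camera call.
- ctrl.look_for(camera, label): "rect" ([left, top, right, bottom] in pixels, round what is visible of it).
The state is a dict: "t": time; "qpos": joint angles; "qvel": joint speeds; "joint_torque": joint torques, N m; "ee_pos": TCP position; "orientation": TCP orientation; "ft_force": force on the tool from outside, world axes, zero at the start; "moment": the same for the moment, N m; "width": finger opening in mm; "grasp_force": force on a finger pad.
Only numpy, scipy, OpenCV 4.12 (cv2) and the standard library are available. Lean on these libraries where they do the work, as an engineer would, in place of code of your own. Each camera call takes 0.05 s, during which the arm holds its last target. There are 200 camera calls.

## Working session

There is one attempt and no reset: what is moved stays moved. The work goes in short steps, Python scripts to look and compute and a shell command to move; the robot and the scene stay as the last step left them, time stands still between calls to the robot, and variables do not carry over. Pictures are saved under pics/ and viewed, at most 10 in all, crops included, and the job is handed in when it is done.

```bash
mkdir -p pics
python3 - <<'E'
from workcell import ctrl
import cv2,numpy as np
o=ctrl.get_obs();print(o['t'],o['ee_pos'],o['orientation'],o['width'],ctrl.hold_point_z)
ims=[]
for c in ['top','side']:
    im=ctrl.get_image(c);cv2.imwrite(f'pics/{c}0.png',im[:,:,::-1])
    i=ctrl.camera_info(c);print(c,np.round(i['camera_matrix'],1).tolist(),np.round(i['distortion'],4),np.round(i['world_from_camera'],3).tolist())
    for l in ['mount','head_face','pin_axis_end','hitch_pin','pin_block','loop_bow','seal_jar','thread_tape','ball_valve']:
        print(l,[(np.round(d['rect']).tolist(),round(d['score'],2)) for d in ctrl.look_for(c,l)[:2]])
print(ctrl.get_obs()['t'])
E
```

```text
0.0 [223.34025308 583.14421331 221.89428358] [-5.71361834e-01 -3.08890892e+00  2.33192316e-03] 87.7108219791275 18.700000000000003
top [[436.8, 0.0, 315.6], [0.0, 436.8, 204.0], [0.0, 0.0, 1.0]] [0.0281 0.     0.     0.     0.    ] [[-0.022, 0.99, -0.136, 403.992], [-1.0, -0.022, -0.0, -79.62], [-0.003, 0.136, 0.991, 1091.318], [0.0, 0.0, 0.0, 1.0]]
mount [([190.0, 180.0, 289.0, 235.0], 0.59)]
head_face []
pin_axis_end []
hitch_pin [([353.0, 220.0, 370.0, 244.0], 0.64), ([264.0, 179.0, 280.0, 217.0], 0.62)]
pin_block [([325.0, 203.0, 375.0, 238.0], 0.67), ([188.0, 179.0, 288.0, 239.0], 0.29)]
loop_bow []
seal_jar [([329.0, 133.0, 350.0, 164.0], 0.75)]
thread_tape [([346.0, 177.0, 370.0, 198.0], 0.71)]
ball_valve [([264.0, 250.0, 279.0, 293.0], 0.86)]
side [[449.4, 0.0, 318.0], [0.0, 449.4, 201.8], [0.0, 0.0, 1.0]] [-0.0574  0.      0.      0.      0.    ] [[0.864, 0.24, -0.442, 179.165], [-0.503, 0.404, -0.764, -724.567], [-0.005, 0.883, 0.47, 487.061], [0.0, 0.0, 0.0, 1.0]]
mount [([234.0, 140.0, 316.0, 230.0], 0.61), ([299.0, 246.0, 310.0, 257.0], 0.61)]
head_face [([276.0, 168.0, 311.0, 188.0], 0.53)]
pin_axis_end [([235.0, 138.0, 315.0, 229.0], 0.49), ([296.0, 243.0, 324.0, 263.0], 0.26)]
hitch_pin [([299.0, 238.0, 328.0, 261.0], 0.55)]
pin_block [([302.0, 232.0, 336.0, 290.0], 0.94), ([377.0, 210.0, 413.0, 245.0], 0.65)]
loop_bow [([298.0, 249.0, 324.0, 261.0], 0.46)]
seal_jar [([376.0, 208.0, 415.0, 245.0], 0.68), ([196.0, 216.0, 240.0, 247.0], 0.26)]
thread_tape [([364.0, 249.0, 385.0, 274.0], 0.94), ([380.0, 207.0, 414.0, 245.0], 0.18)]
ball_valve [([195.0, 218.0, 240.0, 248.0], 0.57)]
1.0
```

Run:
```python
import cv2,numpy as np
t=cv2.imread('pics/top0.png')[120:310,170:400];s=cv2.imread('pics/side0.png')[120:310,190:420]
im=np.vstack([cv2.resize(t,None,fx=3.4,fy=3.1,interpolation=2)[:,:780],])
cv2.imwrite('pics/a.png',cv2.resize(t,None,fx=3,fy=3,interpolation=2));cv2.imwrite('pics/b.png',cv2.resize(s,None,fx=3,fy=3,interpolation=2))
```

```text
(no output)
```

View pics/a.png

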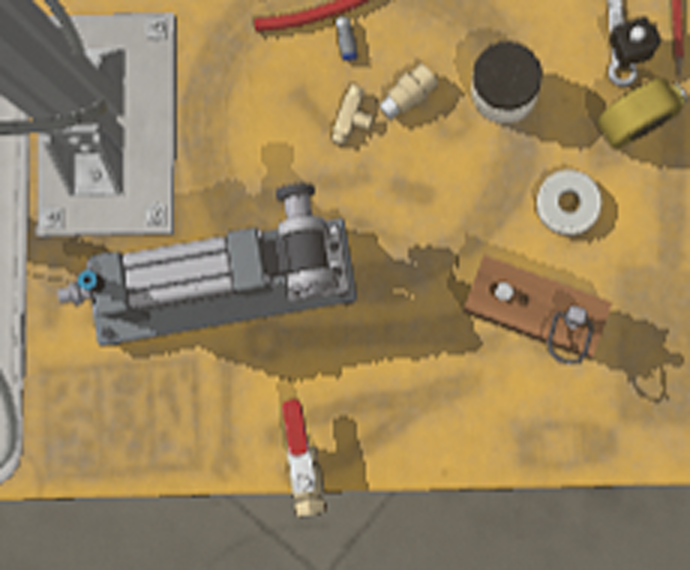

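View pics/b.png

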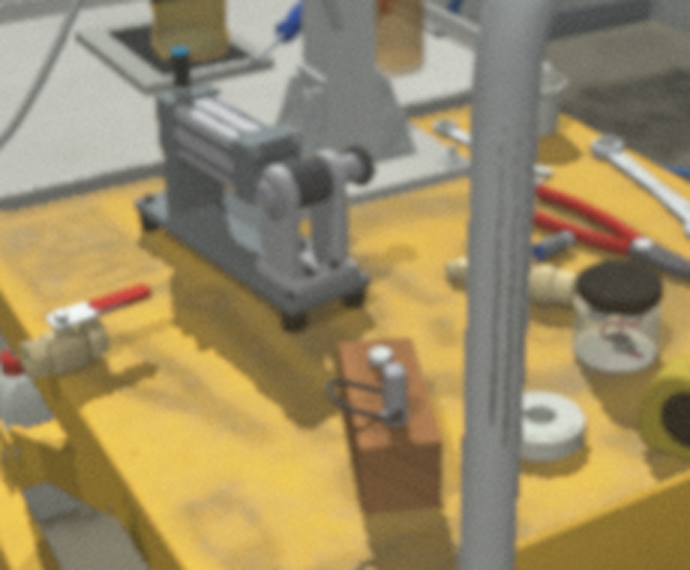

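The top picture shows the clevis head at about (269,183) px and the bracket's free end at (276,217). The hitch pin is at (362,225) with its loop toward -x, and the parked bolt is at (338,217). In the side picture the cylinder, bracket and block agree with that layout, and the handle post stands in front of them.

```bash
cat > h.py <<'E'
from workcell import ctrl
import cv2,numpy as np
from scipy.spatial.transform import Rotation as R
def ray(c,px,info=None):
    i=info or ctrl.camera_info(c)
    p=cv2.undistortPoints(np.array([[px]],float),np.array(i['camera_matrix']),np.array(i['distortion']))[0,0]
    T=np.array(i['world_from_camera']);return T[:3,3],T[:3,:3]@np.array([p[0],-p[1],-1])
def atz(c,px,z,info=None):
    o,d=ray(c,px,info);return np.round(o+d*(z-o[2])/d[2],1)
def proj(c,P,info=None):
    i=info or ctrl.camera_info(c);T=np.linalg.inv(np.array(i['world_from_camera']))
    P=np.atleast_2d(np.array(P,float));q=P@T[:3,:3].T+T[:3,3];q=q*[1,-1,-1]
    return cv2.projectPoints(q,np.zeros(3),np.zeros(3),np.array(i['camera_matrix']),np.array(i['distortion']))[0][:,0]
def tool(yaw):
    "tool pointing down with tool x at world heading yaw"
    x=np.array([np.cos(yaw),np.sin(yaw),0]);z=np.array([0,0,-1.]);return np.c_[x,np.cross(z,x),z]
def delta(P,Rt):
    o=ctrl.get_obs();Rc=R.from_rotvec(o['orientation']).as_matrix()
    return np.round(Rc.T@(np.array(P)-o['ee_pos']),1),np.round(R.from_matrix(Rc.T@Rt).as_rotvec(),3)
E
python3 - <<'E'
from h import *
f=lambda x,y:(170+x/3,120+y/3)
print('head',atz('top',f(296,190),100),'free',atz('top',f(318,285),95),'ear',atz('top',f(310,285),110))
for q in [(350,290),(105,345),(340,218)]: print('plate',atz('top',f(*q),25))
print('hp',atz('top',f(577,314),80),'bolt',atz('top',f(505,291),58))
for q in [(483,254),(610,296),(465,308),(592,355)]: print('blk',atz('top',f(*q),46))
print('jar',atz('top',f(507,75),56),'tape',atz('top',f(569,201),15),'valve',atz('top',f(300,455),40))
i=ctrl.camera_info('wrist');T=np.array(i['world_from_camera']);o=ctrl.get_obs()
Rc=R.from_rotvec(o['orientation']).as_matrix();print(Rc.round(2).tolist());print((Rc.T@(T[:3,3]-o['ee_pos'])).round(1),(Rc.T@T[:3,:3]).round(3).tolist(),np.round(i['camera_matrix'],0).tolist(),i['distortion'])
E
```

```text
head [591.1  27.7 100. ] free [517.8  12.   95. ] ear [516.2  16.6 110. ]
plate [521.1  -7.7  25. ]
plate [480.7 191.8  25. ]
plate [ 5.81e+02 -2.00e-01  2.50e+01]
hp [ 492.5 -186.8   80. ] bolt [ 513.9 -132.8   58. ]
blk [ 545.5 -116.6   46. ]
blk [ 509.3 -217.3   46. ]
blk [ 502.3 -101.    46. ]
blk [ 462.5 -201.1   46. ]
jar [ 690.4 -139.6   56. ] tape [ 592.7 -190.4   15. ] valve [388.9  32.5  40. ]
[[-0.93, 0.36, 0.0], [0.36, 0.93, -0.0], [-0.0, 0.0, -1.0]]
[  66.3    0.4 -161.5] [[-0.0, 0.969, 0.245], [1.0, 0.001, -0.001], [-0.001, 0.245, -0.969]] [[343.0, 0.0, 319.0], [0.0, 343.0, 197.0], [0.0, 0.0, 1.0]] [-0.04470278  0.          0.          0.          0.        ]
```

Run:
```python
from h import *
print(delta([550,15,220],tool(np.radians(191.4))))
```

```text
(array([-508.3, -414.2,    2.7]), array([-0.   ,  0.   , -0.565]))
```

```bash
python3 -m creep '[{"translation":[-46,-38,0],"angular":[0,0,-0.05],"jaw":0},{"translation":[-92,-76,0],"angular":[0,0,-0.1],"jaw":0},{"translation":[-138,-114,0],"angular":[0,0,-0.15],"jaw":0},{"translation":[-184,-152,0],"angular":[0,0,-0.2],"jaw":0},{"translation":[-230,-190,0],"angular":[0,0,-0.25],"jaw":0},{"translation":[-276,-228,0],"angular":[0,0,-0.3],"jaw":0},{"translation":[-322,-266,0],"angular":[0,0,-0.35],"jaw":0},{"translation":[-368,-304,0],"angular":[0,0,-0.4],"jaw":0}]'
python3 -m creep '[{"translation":[-46,-30,0],"angular":[0,0,-0.05],"jaw":0},{"translation":[-92,-54,0],"angular":[0,0,-0.1],"jaw":0},{"translation":[-138,-82,0],"angular":[0,0,-0.165],"jaw":0},{"translation":[-140,-110,0],"angular":[0,0,-0.165],"jaw":0},{"translation":[-140,-110,0],"angular":[0,0,-0.165],"jaw":0},{"translation":[-140,-110,0],"angular":[0,0,-0.165],"jaw":0},{"translation":[-140,-110,0],"angular":[0,0,-0.165],"jaw":0},{"translation":[-140,-110,0],"angular":[0,0,-0.165],"jaw":0}]'
python3 - <<'E'
from h import *
o=ctrl.get_obs();print(o['t'],o['ee_pos'],o['qpos'].round(2) if hasattr(o['qpos'],'round') else o['qpos'])
i=ctrl.camera_info('wrist');im=ctrl.get_image('wrist');np.save('wi.npy',i,allow_pickle=True)
for l in ['mount','head_face','pin_axis_end','hitch_pin']: print(l,[(np.round(d['rect']).tolist(),round(d['score'],2)) for d in ctrl.look_for('wrist',l)[:2]])
cv2.imwrite('pics/w1.png',im[:,:,::-1]);cv2.imwrite('pics/w1b.png',cv2.resize(im[:,:,::-1],None,fx=1.25,fy=1.25))
E
```

```text
t: 2.0
ee_pos: [459.3, 166.4, 223.0]
orientation: [-0.056, 3.14, 0.001]
ft_force: [1.0, 1.6, 0.3]
width: 11.2
grasp_force: 0.0
t: 3.0
ee_pos: [601.9, 63.8, 222.9]
orientation: [-0.314, 3.126, 0.0]
ft_force: [0.5, 0.2, 0.2]
width: 0.6
grasp_force: 0.0
3.0 [601.89155663  63.83936148 222.89352303] [ 0.09  0.39  1.68  0.    1.07 -1.69]
mount [([264.0, 71.0, 516.0, 184.0], 0.87)]
head_face [([268.0, 72.0, 300.0, 178.0], 0.61)]
pin_axis_end [([264.0, 68.0, 302.0, 181.0], 0.6)]
hitch_pin [([45.0, 2.0, 92.0, 26.0], 0.8), ([262.0, 72.0, 515.0, 179.0], 0.18)]
```

View pics/w1b.png

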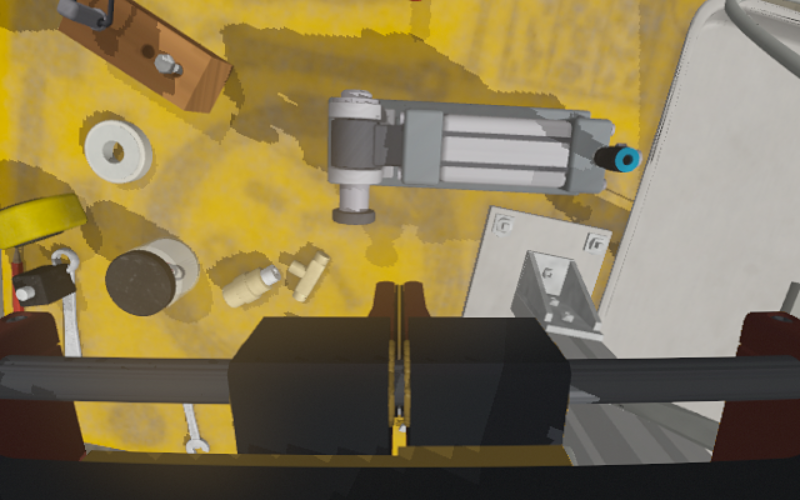

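The wrist picture (viewed scaled by 1.25) shows the head at raw (283,173) with its outer edge at row 179. The free-end washer is near (286,75), and the cylinder rods run to the right. The hitch pin is at the upper left, and the tape and jar are to the left.

Run:
```python
from h import *
i=np.load('wi.npy',allow_pickle=True).item();f=lambda x,y:(x/1.25,y/1.25)
a=lambda x,y,z:atz('wrist',f(x,y),z,i)
for p,q,z in [((443,115),(570,122),118),((443,176),(570,182),118),((404,186),(570,192),118),((404,108),(570,116),118)]:
    A=a(*p,z);B=a(*q,z);d=B-A;print(A,B,'yaw',np.degrees(np.arctan2(-d[0],d[1])).round(1))
print('head',a(354,224,110),a(332,216,95),a(375,215,95),'free',a(357,92,104),'shaft',a(340,197,95),a(368,197,95),'ear tips',a(330,130,113),a(378,130,113))
```

```text
[519.   74.3 118. ] [507.2 150.5 118. ] yaw 8.8
[554.3  82.4 118. ] [541.9 160.9 118. ] yaw 9.0
[565.1  60.  118. ] [547.9 162.7 118. ] yaw 9.5
[519.7  50.7 118. ] [503.8 149.5 118. ] yaw 9.1
head [596.7  33.3 110. ] [597.4  16.6  95. ] [590.9  45.4  95. ] free [515.2  20.1 104. ] shaft [583.4  19.8  95. ] [579.7  38.4  95. ] ear tips [541.    8.8 113. ] [535.2  37.7 113. ]
```

```bash
cat >> h.py <<'E'
YAW=np.radians(9.1);PIV=np.array([547.5,23.6,95.])
def mw(x,y,z): # mount frame (pivot xy) -> world
    c,s=np.cos(YAW),np.sin(YAW);return np.array([PIV[0]+c*x-s*y,PIV[1]+s*x+c*y,z])
def wm(p):
    c,s=np.cos(YAW),np.sin(YAW);d=np.array(p)-[PIV[0],PIV[1],0];return np.round([c*d[0]+s*d[1],-s*d[0]+c*d[1],d[2]],2)
E
python3 - <<'E'
from h import *
print(mw(67.5,0,88),delta(mw(67.5,0,88),tool(YAW+np.pi)))
E
```

```text
[614.15043196  34.27566954  88.        ] (array([ -6.1, -30.8, 134.8]), array([0.   , 0.   , 0.041]))
```

```bash
python3 -m creep '[{"translation":[-7,-31,20],"angular":[0,0,0.041],"jaw":0},{"translation":[-7,-31,70],"angular":[0,0,0.041],"jaw":0},{"translation":[-7,-31,110],"angular":[0,0,0.041],"jaw":0},{"translation":[-7,-31,135],"angular":[0,0,0.041],"jaw":0},{"translation":[-7,-31,135],"angular":[0,0,0.041],"jaw":0},{"translation":[-4,-31,135],"angular":[0,0,0.041],"jaw":0},{"translation":[-2,-31,135],"angular":[0,0,0.041],"jaw":0},{"translation":[-2,-31,135],"angular":[0,0,0.041],"jaw":0}]'
python3 - <<'E'
from h import *
o=ctrl.get_obs();print(wm(o['ee_pos']))
E
```

```text
t: 4.25
ee_pos: [610.6, 33.0, 88.8]
orientation: [-0.248, 3.13, -0.0]
ft_force: [0.7, -0.4, -0.2]
width: 0.3
grasp_force: 0.0
[63.81 -0.73 88.83]
```

```bash
python3 -m creep '[{"translation":[1.5,0,0],"angular":[0,0,0],"jaw":0},{"translation":[3,0,0],"angular":[0,0,0],"jaw":0},{"translation":[4.5,0,0],"angular":[0,0,0],"jaw":0},{"translation":[6,0,0],"angular":[0,0,0],"jaw":0},{"translation":[7.5,0,0],"angular":[0,0,0],"jaw":0},{"translation":[9,0,0],"angular":[0,0,0],"jaw":0},{"translation":[10,0,0],"angular":[0,0,0],"jaw":0},{"translation":[10,0,0],"angular":[0,0,0],"jaw":0}]'
```

```text
t: 5.25
ee_pos: [601.8, 31.6, 88.3]
orientation: [-0.248, 3.129, 0.0]
ft_force: [5.2, 0.9, -0.3]
width: 0.4
grasp_force: 2.5
```

```bash
python3 -m creep '[{"translation":[1,0,0],"angular":[0,0,0],"jaw":0},{"translation":[2,0,0],"angular":[0,0,0],"jaw":0},{"translation":[3,0,0],"angular":[0,0,0],"jaw":0},{"translation":[4,0,0],"angular":[0,0,0],"jaw":0},{"translation":[5,0,0],"angular":[0,0,0],"jaw":0},{"translation":[6,0,0],"angular":[0,0,0],"jaw":0},{"translation":[6.5,0,0],"angular":[0,0,0],"jaw":0},{"translation":[6.5,0,0],"angular":[0,0,0],"jaw":0}]'
python3 -m creep '[{"translation":[0.4,0,0],"angular":[0,0,0],"jaw":0},{"translation":[0.8,0,0],"angular":[0,0,0],"jaw":0},{"translation":[1.2,0,0],"angular":[0,0,0],"jaw":0},{"translation":[1.6,0,0],"angular":[0,0,0],"jaw":0},{"translation":[2,0,0],"angular":[0,0,0],"jaw":0},{"translation":[2,0,0],"angular":[0,0,0],"jaw":0},{"translation":[2,0,0],"angular":[0,0,0],"jaw":0},{"translation":[2,0,0],"angular":[0,0,0],"jaw":0}]'
```

```text
t: 6.25
ee_pos: [595.3, 30.6, 88.2]
orientation: [-0.248, 3.129, 0.0]
ft_force: [4.4, 1.1, 0.7]
width: 0.6
grasp_force: 2.5
t: 7.25
ee_pos: [593.3, 30.3, 88.3]
orientation: [-0.248, 3.129, 0.0]
ft_force: [3.6, 2.1, 1.1]
width: 0.6
grasp_force: 2.5
```

```bash
R='';python3 -m creep '[{"translation":[0.3,0,0],"angular":[0,0,0],"jaw":0},{"translation":[0.6,0,0],"angular":[0,0,0],"jaw":0},{"translation":[0.9,0,0],"angular":[0,0,0],"jaw":0},{"translation":[1.2,0,0],"angular":[0,0,0],"jaw":0},{"translation":[1.5,0,0],"angular":[0,0,0],"jaw":0},{"translation":[1.8,0,0],"angular":[0,0,0],"jaw":0},{"translation":[2,0,0],"angular":[0,0,0],"jaw":0},{"translation":[2,0,0],"angular":[0,0,0],"jaw":0}]'
```

```text
t: 8.25
ee_pos: [591.3, 30.0, 88.2]
orientation: [-0.248, 3.129, 0.0]
ft_force: [6.1, 1.7, -0.1]
width: 0.4
grasp_force: 2.5
```

```bash
python3 -m creep '[{"translation":[0.2,0,0],"angular":[0,0,0],"jaw":0},{"translation":[0.4,0,0],"angular":[0,0,0],"jaw":0},{"translation":[0.6,0,0],"angular":[0,0,0],"jaw":0},{"translation":[0.8,0,0],"angular":[0,0,0],"jaw":0},{"translation":[1,0,0],"angular":[0,0,0],"jaw":0},{"translation":[1.2,0,0],"angular":[0,0,0],"jaw":0},{"translation":[1.4,0,0],"angular":[0,0,0],"jaw":0},{"translation":[1.4,0,0],"angular":[0,0,0],"jaw":0}]'
```

```text
t: 9.25
ee_pos: [590.2, 29.8, 88.3]
orientation: [-0.248, 3.128, 0.0]
ft_force: [6.4, 2.8, 0.2]
width: 0.6
grasp_force: 3.0
```

```bash
python3 -m creep '[{"translation":[0.1,0,0],"angular":[0,0,0],"jaw":0},{"translation":[0.2,0,0],"angular":[0,0,0],"jaw":0},{"translation":[0.3,0,0],"angular":[0,0,0],"jaw":0},{"translation":[0.4,0,0],"angular":[0,0,0],"jaw":0},{"translation":[0.5,0,0],"angular":[0,0,0],"jaw":0},{"translation":[0.6,0,0],"angular":[0,0,0],"jaw":0},{"translation":[0.7,0,0],"angular":[0,0,0],"jaw":0},{"translation":[0.8,0,0],"angular":[0,0,0],"jaw":0}]'
```

```text
t: 10.25
ee_pos: [590.2, 29.8, 88.3]
orientation: [-0.248, 3.127, 0.0]
ft_force: [8.7, 2.0, -2.3]
width: 0.3
grasp_force: 4.3
```

```bash
python3 -m creep '[{"translation":[-15,0,0],"angular":[0,0,0],"jaw":0},{"translation":[-15,0,-50],"angular":[0,0,0],"jaw":0},{"translation":[-15,0,-100],"angular":[0,0,0],"jaw":0},{"translation":[-5,-50,-110],"angular":[0,0,0.1],"jaw":0},{"translation":[15,-100,-110],"angular":[0,0,0.2],"jaw":0.3},{"translation":[35,-150,-110],"angular":[0,0,0.3],"jaw":0.5},{"translation":[55,-200,-110],"angular":[0,0,0.4],"jaw":0.5},{"translation":[70,-220,-110],"angular":[0,0,0.5],"jaw":0.5}]'
python3 - <<'E'
from h import *
print(delta([539,-205,180],tool(np.radians(159.2))))
E
```

```text
t: 11.25
ee_pos: [552.4, -201.4, 197.4]
orientation: [-0.542, -3.093, 0.0]
ft_force: [-0.0, 0.7, 0.2]
width: 37.0
grasp_force: 0.0
(array([11.3, -7.9, 17.4]), array([-0.   , -0.002,  0.016]))
```

Run:
```python
from h import *
i=ctrl.camera_info('wrist');im=ctrl.get_image('wrist');np.save('wi2.npy',i,allow_pickle=True)
for l in ['hitch_pin','loop_bow','pin_block']: print(l,[(np.round(d['rect']).tolist(),round(d['score'],2)) for d in ctrl.look_for('wrist',l)[:2]])
cv2.imwrite('pics/w2.png',im[:,:,::-1]);cv2.imwrite('pics/w2b.png',cv2.resize(im[0:260,160:480,::-1],None,fx=2.3,fy=2.3))
```

```text
hitch_pin [([294.0, 71.0, 332.0, 131.0], 0.59)]
loop_bow [([294.0, 75.0, 330.0, 121.0], 0.96)]
pin_block [([287.0, 95.0, 410.0, 148.0], 0.78)]
```

View pics/w2b.png

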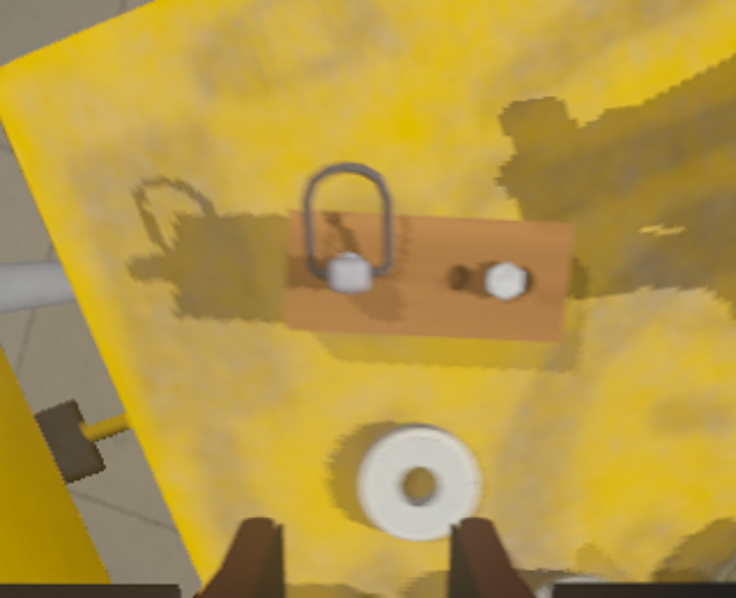

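The hitch pin's head is at crop (350,270), raw about (312,117), with the loop open upward, which is -x. The bolt is at crop (506,281) and the tape is below; the block is slightly tilted in the image.

Run:
```python
from h import *
i=np.load('wi2.npy',allow_pickle=True).item();a=lambda x,y,z:atz('wrist',(160+x/2.3,y/2.3),z,i)
for p,q in [((290,212),(573,223)),((287,328),(562,342))]:
    A=a(*p,46);B=a(*q,46);d=B-A;print(A,B,np.linalg.norm(d),'yaw',np.degrees(np.arctan2(-d[0],d[1])).round(1))
H=a(351,270,80);b=a(506,281,58);d=b-H;print('hp',H,'bow',a(347,169,74),'bolt',b,np.hypot(d[0],d[1]),np.degrees(np.arctan2(-d[0],d[1])))
print(a(328,270,80),a(373,270,80))
T=np.array(i['world_from_camera']);print(T[:3,3])
y=np.radians(-18.5);Y=np.array([-np.sin(y),np.cos(y)]);C=(a(290,212,46)+a(573,223,46)+a(287,328,46)+a(562,342,46))/4;print('block c',C,'-> hp',C[:2]-30*Y)
```

```text
[ 465.8 -200.2   46. ] [506.3 -99.5  46. ] 108.53911737249386 yaw -21.9
[ 506.5 -217.2   46. ] [ 548.7 -116.6   46. ] 109.09262119868603 yaw -22.8
hp [ 493.7 -185.    80. ] bow [ 461.4 -174.7   74. ] bolt [ 517.4 -132.3   58. ] 57.783907794471624 -24.214182046800648
[ 491.  -192.5   80. ] [ 496.3 -177.8   80. ]
[ 490.54958559 -178.53370294  359.04879871]
block c [ 506.825 -158.375   46.   ] -> hp [ 497.30586031 -186.82470966]
```

Run:
```python
from h import *
print(delta([494.5,-185.3,62],tool(np.radians(158.5))))
```

```text
(array([ 59.6,  -6.9, 135.5]), array([ 0.   , -0.001,  0.034]))
```

```bash
python3 -m creep '[{"translation":[30,-4,0],"angular":[0,0,0.034],"jaw":0.45},{"translation":[60,-7,20],"angular":[0,0,0.034],"jaw":0.45},{"translation":[60,-7,70],"angular":[0,0,0.034],"jaw":0.45},{"translation":[60,-7,100],"angular":[0,0,0.034],"jaw":0.45},{"translation":[60,-7,120],"angular":[0,0,0.034],"jaw":0.45},{"translation":[60,-7,130],"angular":[0,0,0.034],"jaw":0.45},{"translation":[60,-7,135],"angular":[0,0,0.034],"jaw":0.45},{"translation":[60,-7,135],"angular":[0,0,0.034],"jaw":0.45}]'
python3 - <<'E'
from h import *
o=ctrl.get_obs();print(o['ee_pos'],o['ft_force']);im=ctrl.get_image('wrist')
cv2.imwrite('pics/w3b.png',cv2.resize(im[150:400,200:440,::-1],None,fx=2.3,fy=2.3))
E
```

```text
t: 12.45
ee_pos: [494.8, -185.2, 63.0]
orientation: [0.586, 3.086, -0.0]
ft_force: [-0.8, -0.4, -0.1]
width: 39.5
grasp_force: 0.0
[ 494.83378576 -185.15654906   62.95403376] [-0.75290841 -0.40931038 -0.14338444]
```

View pics/w3b.png

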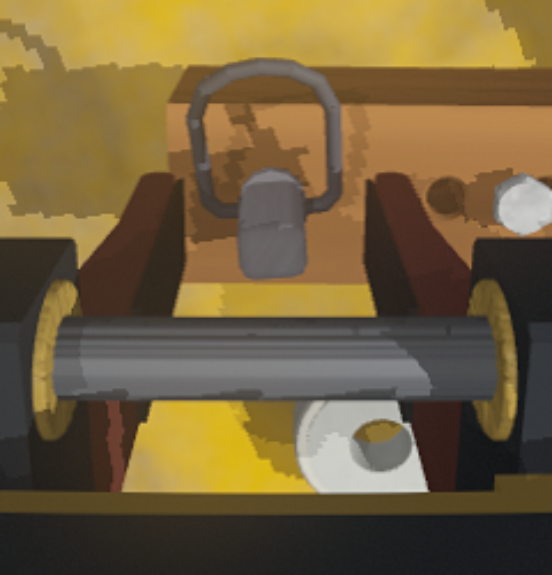

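The fingers straddle the head evenly, with inner tips at columns 183 and 367 and the head at 272. The loop is clear, so I'm closing on it.

```bash
python3 -m creep '[{"translation":[0,0,0],"angular":[0,0,0],"jaw":0},{"translation":[0,0,0],"angular":[0,0,0],"jaw":0},{"translation":[0,0,0],"angular":[0,0,0],"jaw":0},{"translation":[0,0,0],"angular":[0,0,0],"jaw":0},{"translation":[0,0,0],"angular":[0,0,0],"jaw":0},{"translation":[0,0,0],"angular":[0,0,0],"jaw":0},{"translation":[0,0,-4],"angular":[0,0,0],"jaw":0},{"translation":[0,0,-8],"angular":[0,0,0],"jaw":0}]'
python3 - <<'E'
from h import *
o=ctrl.get_obs();print(o['ee_pos'],o['ft_force'],mw(-38,0,180),delta(mw(-38,0,180),tool(YAW+np.pi)))
E
```

```text
t: 13.5
ee_pos: [494.2, -185.2, 70.7]
orientation: [-0.587, -3.086, -0.0]
ft_force: [0.0, -0.3, -0.4]
width: 13.8
grasp_force: 30.0
[ 494.24469875 -185.24772423   70.65436301] [ 0.04731689 -0.29498691 -0.42007833] [509.97827534  17.58999344 180.        ] (array([  59.9,  194.5, -109.3]), array([ 0.   , -0.001, -0.535]))
```

```bash
python3 -m creep '[{"translation":[0,0,-45],"angular":[0,0,0],"jaw":0},{"translation":[0,0,-90],"angular":[0,0,0],"jaw":0},{"translation":[5,40,-112],"angular":[0,0,-0.1],"jaw":0},{"translation":[10,80,-112],"angular":[0,0,-0.2],"jaw":0},{"translation":[15,120,-112],"angular":[0,0,-0.3],"jaw":0},{"translation":[20,160,-112],"angular":[0,0,-0.45],"jaw":0},{"translation":[30,190,-112],"angular":[0,0,-0.535],"jaw":0},{"translation":[30,200,-112],"angular":[0,0,-0.535],"jaw":0}]'
python3 -m creep '[{"translation":[0,0,0],"angular":[0,0,0],"jaw":0},{"translation":[0,0,0],"angular":[0,0,0],"jaw":0},{"translation":[0,0,0],"angular":[0,0,0],"jaw":0},{"translation":[0,0,0],"angular":[0,0,0],"jaw":0},{"translation":[0,0,0],"angular":[0,0,0],"jaw":0},{"translation":[0,0,0],"angular":[0,0,0],"jaw":0},{"translation":[0,0,0],"angular":[0,0,0],"jaw":0},{"translation":[0,0,0],"angular":[0,0,0],"jaw":0}]'
python3 - <<'E'
from h import *
o=ctrl.get_obs();print(wm(o['ee_pos']),delta(mw(-38,0,180),tool(YAW+np.pi)),proj('wrist',[mw(-38,0,105),mw(-52,0,105),mw(-28,0,95)]).round(1).tolist());i=ctrl.camera_info('wrist');im=ctrl.get_image('wrist');np.save('wi3.npy',i,allow_pickle=True)
cv2.imwrite('pics/w4.png',im[:,:,::-1])
p=proj('wrist',[mw(-38,0,105)])[0].astype(int);x,y=max(p[0]-65,0),max(p[1]-50,0);print(x,y)
cv2.imwrite('pics/w4b.png',cv2.resize(im[y:y+100,x:x+130,::-1],None,fx=6,fy=6,interpolation=cv2.INTER_CUBIC))
E
```

```text
t: 14.5
ee_pos: [539.7, 13.2, 182.6]
orientation: [0.253, -3.131, -0.0]
ft_force: [0.5, -0.5, -0.9]
width: 13.8
grasp_force: 30.0
t: 15.5
ee_pos: [540.0, 11.8, 182.7]
orientation: [-0.25, 3.132, 0.0]
ft_force: [0.5, 0.1, -1.9]
width: 13.4
grasp_force: 30.0
[ -9.33 -10.5  182.69] (array([28.7, 10.5,  2.7]), array([0., 0., 0.])) [[333.6, 164.7], [333.8, 144.6], [332.8, 176.0]]
268 114
```

View pics/w4b.png

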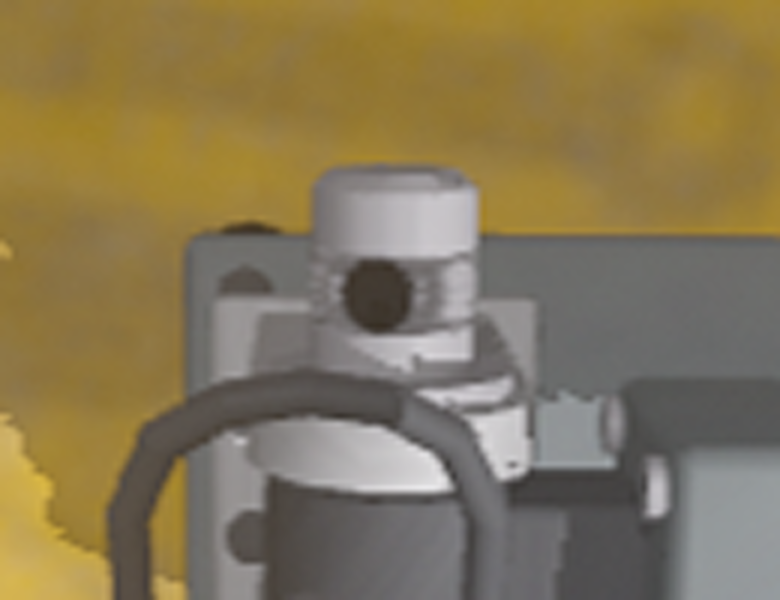

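Cross-hole mouth is at raw (331.0,163.3). The clevis pin's centre line is at column 333.9, so the hole leans toward mount -y by about 2 to 3 mm.

Run:
```python
from h import *
i=np.load('wi3.npy',allow_pickle=True).item();a=lambda x,y,z:wm(atz('wrist',(268+x/6,114+y/6),z,i))
print('mouth',a(378,296,104.7),'sil',a(313,230,97),a(478,230,97),'end top',a(395,165,104),'collar ring groove',a(395,296,105))
```

```text
mouth [-38.87  -1.77 104.7 ] sil [-45.66  -9.4   97.  ] [-45.72  10.46  97.  ] end top [-5.407e+01  5.000e-02  1.040e+02] collar ring groove [-38.96   0.16 105.  ]
```

Run:
```python
from h import *
i=np.load('wi3.npy',allow_pickle=True).item()
print('bow rel', wm(atz('wrist',(268+300/6,114+390/6),189.7,i))-wm([540,11.8,182.7]))
o=np.array([-9.33,-10.5]);t=182.7
P=[mw(o[0]+x,o[1]+y,t+17) for x in(-6,6) for y in(-7,7)];q=proj('wrist',P,i);print(q.round(1).tolist())
im=cv2.imread('pics/w4.png');c=q.mean(0).astype(int);x,y=c[0]-50,c[1]-50
cr=cv2.resize(im[y:y+90,x:x+100],None,fx=6,fy=6,interpolation=cv2.INTER_CUBIC)
for u in q: cv2.circle(cr,tuple(int(v) for v in ((u-[x,y])*6)),3,(0,0,255),-1)
cv2.imwrite('pics/w4c.png',cr)
```

```text
bow rel [-35.3   -0.32   7.  ]
[[303.1, 247.0], [334.1, 247.0], [303.5, 271.2], [333.8, 271.2]]
```

View pics/w4c.png

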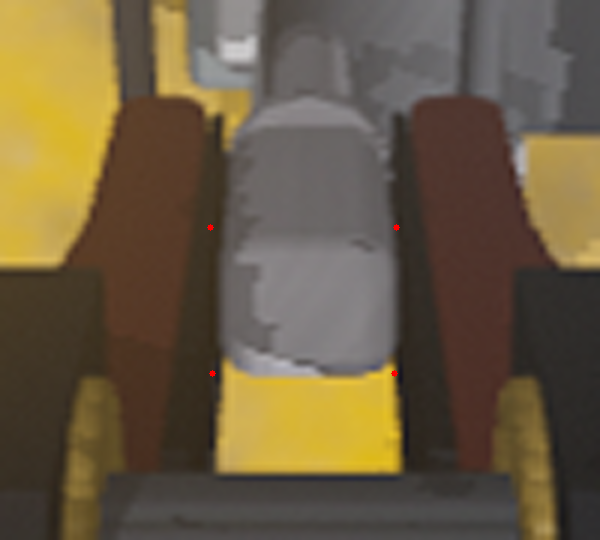

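```bash
python3 -m creep '[{"translation":[15,4,0],"angular":[0,0,0],"jaw":0},{"translation":[30,8.2,0],"angular":[0,0,0],"jaw":0},{"translation":[30,8.2,5],"angular":[0,0,0],"jaw":0},{"translation":[30,8.2,12],"angular":[0,0,0],"jaw":0},{"translation":[30,8.2,17],"angular":[0,0,0],"jaw":0},{"translation":[30,8.2,20],"angular":[0,0,0],"jaw":0},{"translation":[30,8.2,20],"angular":[0,0,0],"jaw":0},{"translation":[30,8.2,20],"angular":[0,0,0],"jaw":0}]'
python3 - <<'E'
from h import *
o=ctrl.get_obs();print(wm(o['ee_pos']),o['ft_force'].round(2) )
E
```

```text
t: 16.55
ee_pos: [509.2, 15.0, 162.7]
orientation: [-0.25, 3.132, -0.0]
ft_force: [0.4, -1.3, -0.1]
width: 13.7
grasp_force: 30.0
[-39.19  -2.43 162.72] [ 0.43 -1.31 -0.08]
```

Descending slowly; contact is expected near z=156.

```bash
python3 -m creep '[{"translation":[0,0,2],"angular":[0,0,0],"jaw":0},{"translation":[0,0,3.5],"angular":[0,0,0],"jaw":0},{"translation":[0,0,5],"angular":[0,0,0],"jaw":0},{"translation":[0,0,6],"angular":[0,0,0],"jaw":0},{"translation":[0,0,7],"angular":[0,0,0],"jaw":0},{"translation":[0,0,7.5],"angular":[0,0,0],"jaw":0},{"translation":[0,0,8],"angular":[0,0,0],"jaw":0},{"translation":[0,0,8],"angular":[0,0,0],"jaw":0}]'
```

```text
t: 17.55
ee_pos: [509.0, 15.0, 154.8]
orientation: [-0.25, 3.132, -0.0]
ft_force: [-1.0, -0.5, 1.8]
width: 13.5
grasp_force: 30.0
```

```bash
python3 -m creep '[{"translation":[0,0,0.4],"angular":[0,0,0],"jaw":0},{"translation":[0,0,0.8],"angular":[0,0,0],"jaw":0},{"translation":[0,0,1.2],"angular":[0,0,0],"jaw":0},{"translation":[0,0,1.6],"angular":[0,0,0],"jaw":0},{"translation":[0,0,2],"angular":[0,0,0],"jaw":0},{"translation":[0,0,2.4],"angular":[0,0,0],"jaw":0},{"translation":[0,0,2.4],"angular":[0,0,0],"jaw":0},{"translation":[0,0,2.4],"angular":[0,0,0],"jaw":0}]'
```

```text
t: 18.55
ee_pos: [508.5, 15.0, 151.9]
orientation: [0.25, -3.13, -0.0]
ft_force: [-2.3, -0.8, -0.9]
width: 13.8
grasp_force: 30.0
```

```bash
python3 -m creep '[{"translation":[0,0,0.4],"angular":[0,0,0],"jaw":0},{"translation":[0,0,0.8],"angular":[0,0,0],"jaw":0},{"translation":[0,0,1.2],"angular":[0,0,0],"jaw":0},{"translation":[0,0,1.6],"angular":[0,0,0],"jaw":0},{"translation":[0,0,2],"angular":[0,0,0],"jaw":0},{"translation":[0,0,2],"angular":[0,0,0],"jaw":0},{"translation":[0,0,2],"angular":[0,0,0],"jaw":0},{"translation":[0,0,2],"angular":[0,0,0],"jaw":0}]'
```

```text
t: 19.55
ee_pos: [508.9, 15.1, 150.2]
orientation: [0.25, -3.131, -0.0]
ft_force: [-5.0, -0.3, 3.3]
width: 13.6
grasp_force: 30.0
```

```bash
python3 -m creep '[{"translation":[0.4,0.4,0],"angular":[0,0,0],"jaw":0},{"translation":[0.6,0.8,0],"angular":[0,0,0],"jaw":0},{"translation":[0.6,1.2,0],"angular":[0,0,0],"jaw":0},{"translation":[0.6,1.6,0],"angular":[0,0,0],"jaw":0},{"translation":[0.6,2,0],"angular":[0,0,0],"jaw":0},{"translation":[0.6,2.4,0],"angular":[0,0,0],"jaw":0},{"translation":[0.6,2.4,0],"angular":[0,0,0],"jaw":0},{"translation":[0.6,2.4,0],"angular":[0,0,0],"jaw":0}]'
```

```text
t: 20.55
ee_pos: [508.5, 16.5, 150.3]
orientation: [-0.251, 3.131, -0.002]
ft_force: [-1.2, -5.5, -0.1]
width: 13.7
grasp_force: 30.1
```

```bash
python3 -m creep '[{"translation":[0,0.2,0.4],"angular":[0,0,0],"jaw":0},{"translation":[0,0.4,0.8],"angular":[0,0,0],"jaw":0},{"translation":[0,0.5,1.2],"angular":[0,0,0],"jaw":0},{"translation":[0,0.5,1.6],"angular":[0,0,0],"jaw":0},{"translation":[0,0.5,2],"angular":[0,0,0],"jaw":0},{"translation":[0,0.5,2.4],"angular":[0,0,0],"jaw":0},{"translation":[0,0.5,2.8],"angular":[0,0,0],"jaw":0},{"translation":[0,0.5,3],"angular":[0,0,0],"jaw":0}]'
```

```text
t: 21.55
ee_pos: [508.6, 17.1, 147.8]
orientation: [-0.25, 3.13, -0.002]
ft_force: [-3.3, -6.0, 4.2]
width: 13.8
grasp_force: 30.0
```

```bash
python3 -m creep '[{"translation":[0.3,0.2,0.5],"angular":[0,0,0],"jaw":0},{"translation":[0.4,0.4,1],"angular":[0,0,0],"jaw":0},{"translation":[0.4,0.4,1.5],"angular":[0,0,0],"jaw":0},{"translation":[0.4,0.4,2],"angular":[0,0,0],"jaw":0},{"translation":[0.4,0.4,2.5],"angular":[0,0,0],"jaw":0},{"translation":[0.4,0.4,3],"angular":[0,0,0],"jaw":0},{"translation":[0.4,0.4,3.5],"angular":[0,0,0],"jaw":0},{"translation":[0.4,0.4,3.5],"angular":[0,0,0],"jaw":0}]'
python3 - <<'E'
from h import *
o=ctrl.get_obs();print(wm(o['ee_pos']),R.from_matrix(tool(YAW+np.pi).T@R.from_rotvec(o['orientation']).as_matrix()).as_rotvec().round(4),o['moment'])
E
```

```text
t: 22.55
ee_pos: [508.3, 17.5, 144.2]
orientation: [-0.25, 3.13, -0.002]
ft_force: [-2.2, -6.0, 3.8]
width: 13.8
grasp_force: 30.0
[-39.67   0.2  144.22] [ 0.0013 -0.0015 -0.0008] [-1.1941599   0.70245924  0.00263918]
```

```bash
python3 -m creep '[{"translation":[0.1,0,0.9],"angular":[0,0,0],"jaw":0},{"translation":[0.2,0,1.8],"angular":[0,0,0],"jaw":0},{"translation":[0.2,0,2.7],"angular":[0,0,0],"jaw":0},{"translation":[0.2,0,3.6],"angular":[0,0,0],"jaw":0},{"translation":[0.2,0,4.5],"angular":[0,0,0],"jaw":0},{"translation":[0.2,0,5.4],"angular":[0,0,0],"jaw":0},{"translation":[0.2,0,6],"angular":[0,0,0],"jaw":0},{"translation":[0.2,0,6],"angular":[0,0,0],"jaw":0}]'
```

```text
t: 23.55
ee_pos: [508.1, 17.6, 138.2]
orientation: [-0.25, 3.13, -0.001]
ft_force: [-2.5, -4.9, 2.9]
width: 13.7
grasp_force: 30.0
```

```bash
python3 -m creep '[{"translation":[0.1,0,1.2],"angular":[0,0,0],"jaw":0},{"translation":[0.2,0,2.4],"angular":[0,0,0],"jaw":0},{"translation":[0.2,0,3.6],"angular":[0,0,0],"jaw":0},{"translation":[0.2,0,4.8],"angular":[0,0,0],"jaw":0},{"translation":[0.2,0,6],"angular":[0,0,0],"jaw":0},{"translation":[0.2,0,7.2],"angular":[0,0,0],"jaw":0},{"translation":[0.2,0,8],"angular":[0,0,0],"jaw":0},{"translation":[0.2,0,8],"angular":[0,0,0],"jaw":0}]'
```

```text
t: 24.55
ee_pos: [507.9, 17.7, 130.1]
orientation: [-0.25, 3.13, -0.001]
ft_force: [-2.2, -4.3, 2.1]
width: 13.5
grasp_force: 30.0
```

```bash
python3 -m creep '[{"translation":[0.1,0,1],"angular":[0,0,0],"jaw":0},{"translation":[0.1,0,2],"angular":[0,0,0],"jaw":0},{"translation":[0.1,0,3],"angular":[0,0,0],"jaw":0},{"translation":[0.1,0,4],"angular":[0,0,0],"jaw":0},{"translation":[0.1,0,5],"angular":[0,0,0],"jaw":0},{"translation":[0.1,0,5.6],"angular":[0,0,0],"jaw":0},{"translation":[0.1,0,6],"angular":[0,0,0],"jaw":0},{"translation":[0.1,0,6],"angular":[0,0,0],"jaw":0}]'
python3 -m creep '[{"translation":[0,0,0.3],"angular":[0,0,0],"jaw":0},{"translation":[0,0,0.6],"angular":[0,0,0],"jaw":0},{"translation":[0,0,0.9],"angular":[0,0,0],"jaw":0},{"translation":[0,0,1.2],"angular":[0,0,0],"jaw":0},{"translation":[0,0,1.5],"angular":[0,0,0],"jaw":0},{"translation":[0,0,1.8],"angular":[0,0,0],"jaw":0},{"translation":[0,0,1.8],"angular":[0,0,0],"jaw":0},{"translation":[0,0,1.8],"angular":[0,0,0],"jaw":0}]'
```

```text
t: 25.55
ee_pos: [507.9, 17.6, 124.2]
orientation: [-0.25, 3.13, -0.001]
ft_force: [-3.2, -5.0, 2.4]
width: 13.8
grasp_force: 30.0
t: 26.55
ee_pos: [507.9, 17.6, 122.4]
orientation: [-0.25, 3.13, -0.001]
ft_force: [-3.4, -5.7, 2.7]
width: 13.8
grasp_force: 30.0
```

```bash
python3 -m creep '[{"translation":[0,0,0.2],"angular":[0,0,0],"jaw":0},{"translation":[0,0,0.4],"angular":[0,0,0],"jaw":0},{"translation":[0,0,0.6],"angular":[0,0,0],"jaw":0},{"translation":[0,0,0.8],"angular":[0,0,0],"jaw":0},{"translation":[0,0,1],"angular":[0,0,0],"jaw":0},{"translation":[0,0,1.2],"angular":[0,0,0],"jaw":0},{"translation":[0,0,1.4],"angular":[0,0,0],"jaw":0},{"translation":[0,0,1.4],"angular":[0,0,0],"jaw":0}]'
```

```text
t: 27.55
ee_pos: [508.3, 17.6, 121.7]
orientation: [-0.25, 3.129, -0.001]
ft_force: [-3.9, -5.2, 8.6]
width: 13.4
grasp_force: 30.0
```

```bash
python3 -m creep '[{"translation":[0.3,-0.5,0],"angular":[0,0,0],"jaw":0},{"translation":[0.3,-0.5,0],"angular":[0,0,0],"jaw":0},{"translation":[0.3,-0.5,0],"angular":[0,0,0],"jaw":0.35},{"translation":[0.3,-0.5,0],"angular":[0,0,0],"jaw":0.35},{"translation":[0.3,-0.5,0],"angular":[0,0,0],"jaw":0.35},{"translation":[0.3,-0.5,-5],"angular":[0,0,0],"jaw":0.35},{"translation":[0.3,-0.5,-30],"angular":[0,0,0],"jaw":0.35},{"translation":[0.3,-0.5,-60],"angular":[0,0,0],"jaw":0.35}]'
python3 - <<'E'
from h import *
o=ctrl.get_obs();print(wm(o['ee_pos']));im=ctrl.get_image('wrist');i=ctrl.camera_info('wrist');np.save('wi4.npy',i,allow_pickle=True)
print(proj('wrist',[mw(-38.4,0,139),mw(-38.4,0,105),mw(-75.4,0,129)],i).round(1).tolist())
cv2.imwrite('pics/w5.png',im[:,:,::-1]);cv2.imwrite('pics/w5b.png',cv2.resize(im[80:300,220:420,::-1],None,fx=2.7,fy=2.7,interpolation=2))
E
```

```text
t: 28.55
ee_pos: [506.5, 17.5, 181.0]
orientation: [0.25, -3.131, -0.0]
ft_force: [0.7, 0.4, -0.9]
width: 30.3
grasp_force: 0.0
[-41.49   0.51 181.03]
[[318.4, 218.0], [318.4, 203.6], [318.4, 157.7]]
```

View pics/w5b.png

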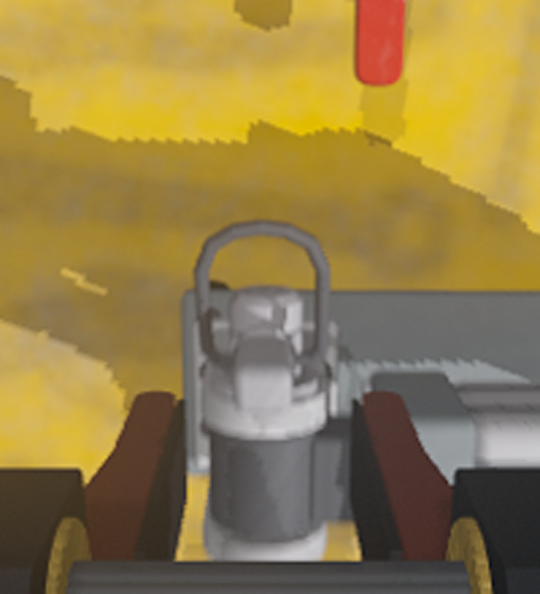

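The picture shows the hitch pin seated and the loop open over the free end, with its bow at raw (317,165) and square to the clevis pin. Next I shut the jaws and press the bow down.

```bash
python3 -m creep '[{"translation":[20,0,0],"angular":[0,0,0],"jaw":0},{"translation":[32.5,-0.5,0],"angular":[0,0,0],"jaw":0},{"translation":[32.5,-0.5,0],"angular":[0,0,0],"jaw":0},{"translation":[32.5,-0.5,10],"angular":[0,0,0],"jaw":0},{"translation":[32.5,-0.5,25],"angular":[0,0,0],"jaw":0},{"translation":[32.5,-0.5,38],"angular":[0,0,0],"jaw":0},{"translation":[32.5,-0.5,42],"angular":[0,0,0],"jaw":0},{"translation":[32.5,-0.5,46],"angular":[0,0,0],"jaw":0}]'
python3 -m creep '[{"translation":[0,0,2],"angular":[0,0,0],"jaw":0},{"translation":[0,0,4],"angular":[0,0,0],"jaw":0},{"translation":[0,0,6],"angular":[0,0,0],"jaw":0},{"translation":[0,0,8],"angular":[0,0,0],"jaw":0},{"translation":[0,0,10],"angular":[0,0,0],"jaw":0},{"translation":[0,0,12],"angular":[0,0,0],"jaw":0},{"translation":[0,0,12],"angular":[0,0,0],"jaw":0},{"translation":[0,0,12],"angular":[0,0,0],"jaw":0}]'
```

```text
t: 29.6
ee_pos: [474.8, 11.9, 134.1]
orientation: [0.25, -3.131, -0.0]
ft_force: [0.2, 0.5, 0.3]
width: 0.5
grasp_force: 0.0
t: 30.6
ee_pos: [474.9, 11.9, 122.6]
orientation: [-0.25, 3.132, 0.0]
ft_force: [-2.5, 0.1, 3.6]
width: 0.3
grasp_force: 1.7
```

Pressing the bow at about 4 N, so I continue.

```bash
python3 -m creep '[{"translation":[0,0,2],"angular":[0,0,0],"jaw":0},{"translation":[0,0,4],"angular":[0,0,0],"jaw":0},{"translation":[0,0,6],"angular":[0,0,0],"jaw":0},{"translation":[0,0,8],"angular":[0,0,0],"jaw":0},{"translation":[0,0,10],"angular":[0,0,0],"jaw":0},{"translation":[0,0,12],"angular":[0,0,0],"jaw":0},{"translation":[0,0,13],"angular":[0,0,0],"jaw":0},{"translation":[0,0,13],"angular":[0,0,0],"jaw":0}]'
python3 -m creep '[{"translation":[0,0,2],"angular":[0,0,0],"jaw":0},{"translation":[0,0,4],"angular":[0,0,0],"jaw":0},{"translation":[0,0,6],"angular":[0,0,0],"jaw":0},{"translation":[0,0,8],"angular":[0,0,0],"jaw":0},{"translation":[0,0,10],"angular":[0,0,0],"jaw":0},{"translation":[0,0,12],"angular":[0,0,0],"jaw":0},{"translation":[0,0,14],"angular":[0,0,0],"jaw":0},{"translation":[0,0,14],"angular":[0,0,0],"jaw":0}]'
```

```text
t: 31.6
ee_pos: [475.0, 11.9, 109.6]
orientation: [-0.25, 3.131, -0.0]
ft_force: [-1.4, 0.3, 1.9]
width: 0.3
grasp_force: 0.8
t: 32.6
ee_pos: [474.3, 11.9, 95.2]
orientation: [0.25, -3.131, -0.0]
ft_force: [0.2, -0.2, 0.3]
width: 0.3
grasp_force: 0.0
```

```bash
python3 -m creep '[{"translation":[0,0,2],"angular":[0,0,0],"jaw":0},{"translation":[15,0,2],"angular":[0,0,0],"jaw":0},{"translation":[25,0,0],"angular":[0,0,0],"jaw":0},{"translation":[25,0,-30],"angular":[0,0,0],"jaw":0},{"translation":[25,0,-70],"angular":[0,0,0],"jaw":0},{"translation":[10,0,-100],"angular":[0,0,0],"jaw":0},{"translation":[-5,0,-100],"angular":[0,0,0],"jaw":0},{"translation":[-5,0,-100],"angular":[0,0,0],"jaw":0}]'
python3 - <<'E'
from h import *
w=ctrl.get_image('wrist');s=ctrl.get_image('side')
a=cv2.resize(w[80:280,220:420,::-1],(500,500),interpolation=2);b=cv2.resize(s[140:240,230:330,::-1],(300,300),interpolation=2)
o=np.zeros((500,800,3),np.uint8);o[:,:500]=a;o[:300,500:]=b;cv2.imwrite('pics/f.png',o)
E
```

```text
t: 33.6
ee_pos: [479.7, 12.7, 195.0]
orientation: [0.25, -3.131, -0.0]
ft_force: [-0.3, -0.2, -0.7]
width: 0.4
grasp_force: 0.0
```

View pics/f.png

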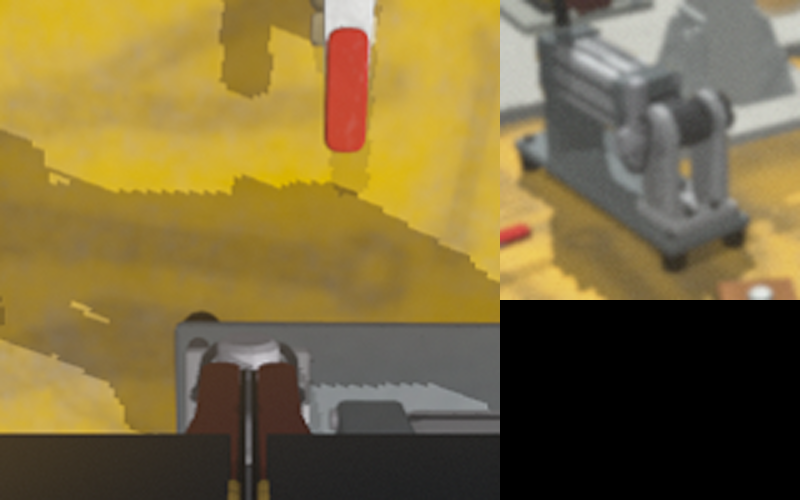

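The wrist view shows the wire hugging the free end, with the fingers hiding the head, and the side crop is unclear. I'll back off for a clear look.

```bash
python3 -m creep '[{"translation":[0,0,-20],"angular":[0,0,0],"jaw":0},{"translation":[-30,0,-30],"angular":[0,0,0],"jaw":0},{"translation":[-65,0,-30],"angular":[0,0,0],"jaw":0},{"translation":[-90,0,-30],"angular":[0,0,0],"jaw":0},{"translation":[-90,0,-30],"angular":[0,0,0],"jaw":0},{"translation":[-90,0,-30],"angular":[0,0,0],"jaw":0},{"translation":[-90,0,-30],"angular":[0,0,0],"jaw":0},{"translation":[-90,0,-30],"angular":[0,0,0],"jaw":0}]'
python3 - <<'E'
from h import *
w=ctrl.get_image('wrist');print(proj('wrist',[mw(-38.4,0,139),mw(-52,0,95),mw(-38.4+11,0,74)]).round().tolist())
s=ctrl.get_image('side');print(proj('side',[mw(-38.4,0,139),mw(-38.4,0,105),mw(-52,0,95)]).round().tolist())
a=cv2.resize(w[100:260,240:400,::-1],(500,500),interpolation=2);b=cv2.resize(s[120:220,230:330,::-1],(300,300),interpolation=2)
o=np.zeros((500,800,3),np.uint8);o[:,:500]=a;o[:300,500:]=b;cv2.imwrite('pics/g.png',o)
E
```

```text
t: 34.7
ee_pos: [568.0, 26.8, 225.6]
orientation: [0.25, -3.131, 0.0]
ft_force: [-0.3, -0.3, 0.3]
width: 0.4
grasp_force: 0.0
[[319.0, 120.0], [319.0, 101.0], [319.0, 130.0]]
[[274.0, 165.0], [275.0, 181.0], [270.0, 187.0]]
```

View pics/g.png

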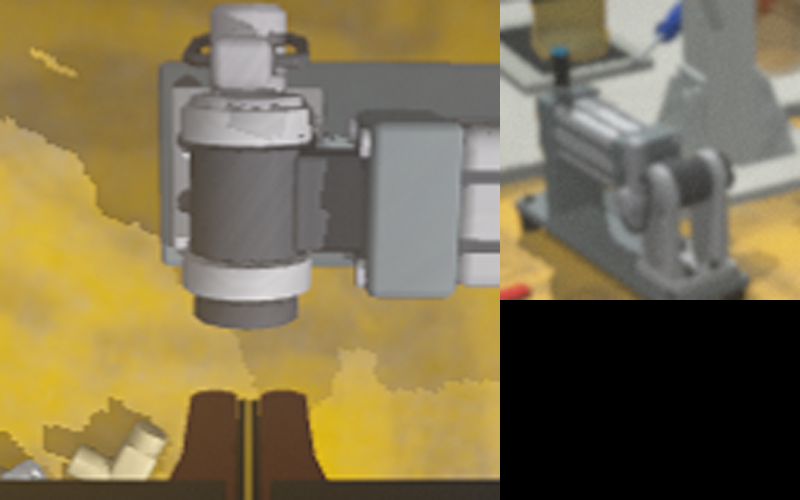

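The wrist view shows the clevis head against the ear and the hitch pin upright in its place. The wire is no longer extended outward: it hangs down either side of the clevis pin, so the loop has snapped shut. The arm is clear, so I'm handing in.

```bash
python3 -c "
from workcell import ctrl
print(ctrl.close_job())"
```

```text
the job is handed in; nothing more can be done
None
```

I handed the job in with the clevis pin pushed home, the hitch pin seated in the cross hole and its wire loop snapped shut, but the hand-in returned no verdict. The loop's closure rests on the last wrist pictures and the press force falling to zero, because its underside was not visible.

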